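Slide the top board carrier onto the tester

TASK

The orange circuit-board carrier lies on top of one of the two stacks beside the board tester. Slide it flat, without lifting or tipping it, sideways off its stack onto the tester's raised steel receiving plate in the middle, and leave it lying flat there, well centred and square. The black carriers under it and the white-topped stack must stay where they are.

Things in the scene. Friction and masses are not known exactly. Their poses are not given: they have to be found in the camera images.
- orange_carrier: The orange board carrier to be moved: a flat rigid square plate 100 x 100 x 14 mm, 0.13 to 0.25 kg, with a green circuit board (74 mm square, look only) let into its top. It lies loose, only held by friction, on top of a stack of three equal carriers; its underside starts 42 mm above the table. Origin: centre of its underside; x and y parallel to its sides, z up.
- orange_under: The black carrier directly under the orange one, loose, same size (100 x 100 x 14 mm), its top face 42 mm above the table; another equal black one lies under it. They must stay. Origin: centre of its underside, 28 mm above the table; x and y parallel to its sides.
- white_carrier: The white carrier on top of the other stack, on the other side of the receiving plate, same size and height as the orange one. Leave it and its stack alone. Origin: centre of its underside, axes as for the others.
- receiver_centre (a point): Centre of the top face of the tester's fixed steel receiving plate, 110 x 110 mm, yellow corner marks, 39 mm above the table: 3 mm below the orange carrier's underside. x, y along its sides. The stacks stand 118 mm away towards its +y and -y (colours change sides), 13 mm gap between; outside them is free space. A grey console 45 mm high stands on the +x side, 75 mm from the centre.

How it is judged:
At the end, for the whole second after the job is handed in: The orange carrier lies still and flat (within 3 mm in height) on the receiving plate, centred within 16 mm and square within 11 degrees; the black carrier that was under it and the white carrier are within 12 mm of where they started (horizontal distance between orange_carrier and receiver_centre below 0.016 m and z of orange_carrier in the frame of receiver_centre between -0.003 and 0.003 m and angle between orange_carrier's own z axis and vertical below 0.05 rad and (angle between the x axis of orange_carrier and the x axis of receiver_centre, either way round below 0.19 rad or angle between the x axis of orange_carrier and the y axis of receiver_centre, either way round below 0.19 rad) and linear speed of orange_carrier below 0.01 m/s and distance of each of orange_under, white_carrier from where it was at the start of the episode below 0.012 m); the robot touches nothing.
It fails at once if the orange carrier is lifted more than 14 mm above its place on the stack (height (world z) of orange_carrier above 0.056 m).
It fails at once if the orange carrier is tipped more than 15 degrees (angle between orange_carrier's own z axis and vertical above 0.26 rad).
It fails at once if the black carrier under it is shifted more than 12 mm (distance of orange_under from where it was at the start of the episode above 0.012 m).
It fails at once if the white carrier is shifted more than 12 mm (distance of white_carrier from where it was at the start of the episode above 0.012 m).
It also fails if it takes over 32 s, if anything falls off the work surface, if the arm or the gripper's body presses on something with over 40 N, if the wrist force passes 120 N, or if a joint passes its speed limit or range.

ROBOT

A 6-joint arm with a two-finger parallel gripper is mounted at the origin on the work surface. World frame = base frame: x ahead of the robot, y to its left, z up, the work surface at z = 0. Lengths are in m, angles in rad, forces in N, time in s.
With the tool pointing down it reaches from about 0.3 to 0.85 m from the base axis. Payload 4.2 kg.
Tool frame: the origin (TCP) lies at the very end of the fingers, on their centre line; the grasp point (between the pads) lies 19 mm behind it; z points along the fingers, y is the line along which they close (so a half turn about z gives the same grasp; the last joint's range is limited). The gripper opens to 91 mm and grips with 3 to 60 N. Pads are 32 mm wide; open, the fingers measure 118 mm over their backs; the gripper's body (76 mm by 178 mm) begins 60 mm behind the grasp point.
Start: joints at [-1.294, 0.32, 1.565, -0, 1.257, -0.02], TCP at [0.168, -0.55, 0.214] pointing down, gripper open.
Joint ranges: [-3.11, 3.11], [-0.84, 2.01], [0.21, 2.61], [-1.34, 4.49], [0.05, 2.63], [-2.56, 2.56]. Speed limits (rad/s): [2.57, 2.57, 3.14, 3.14, 3.14, 3.14].

INTERFACE

Orientations are given as [roll, pitch, yaw] about the fixed x, y, z axes, in that order (R = Rz(yaw) Ry(pitch) Rx(roll)).
In Python, from rig import arm, vision gives the robot as it stands.
- The arm moves only by the tool drive_tool, never from a script. Its arguments are lists of equal length, an entry for each row: "slide": the shift along the world's x, y, z in m, a list of three; "spin": the turn about the world's z in rad; "jaw": the opening, from 0 (shut) to 1 (fully open). In form: {"slide": [[x, y, z], ...], "spin": [spin, ...], "jaw": [jaw, ...]}. A call has 1 to 8 rows; each row is the pose to reach, as a shift and turn from the pose commanded when the call began; what a row does not reach only later rows make up. A row lasts 1/10 s, in which the tool goes at most 50 mm and 8.59 degrees, less where a joint would pass 70% of its speed; a pose out of reach is approached as far as the arm can. A call with a gripper value outside its range is refused whole. The fingers move at their own pace and stop on an object; "squeeze" is the grip in N (left out, the last holds). Time passes only in rows, so rows that repeat a pose let the fingers close. It gives the time, the measured TCP pose, the force, the opening and the grip force at its end, in the units of the state.
- arm.state(): the state, without advancing time (a new reading comes with each control period).
- vision.snapshot(name): name is "scene" or "side" or "wrist"; returns the picture (400x640x3 uint8, red, green, blue); there is no depth.
- vision.camera_model(name): a dict with "vertical_fov" (degrees; the focal length in pixels is half the picture's height over the tangent of half this angle, whatever the lens; pixels are square), "cx", "cy" (the principal point, pixels), "position" and "orientation" of the camera in the world. Camera axes: x right, y down, z forward; pixel columns grow to the right and rows downward; lengths in m; the calibration is good to about 2 mm. A picture is of the moment at which its call begins: read the wrist's pose just before it. camera_model takes no time and is no camera call; for the wrist camera it gives the pose at the moment of the call.
- arm.close_job(): hands the job in; it is judged then, once.
The state is a dict: "time": time; "joint_positions": joint angles; "qd": joint speeds; "tau": joint torques, N m; "position": TCP position; "tcp_rot": TCP orientation; "contact_force": force on the tool from outside, world axes, zero at the start; "torque": the same for the moment, N m; "gripper_width": opening from 0.0 (shut) to 1.0 (fully open); "grip_force": force on a finger pad.
Only numpy, scipy, OpenCV 4.12 (cv2) and the standard library are available. Lean on these libraries where they do the work, as an engineer would, in place of code of your own. Each camera call takes 0.05 s, during which the arm holds its last target. There are 200 camera calls.

## Working session

There is one attempt and no reset: what is moved stays moved. The work goes in short steps, Python scripts to look and compute and a tool call to move; the robot and the scene stay as the last step left them, time stands still between calls to the robot, and variables do not carry over. Pictures are saved under pics/ and viewed, at most 10 in all, crops included, and the job is handed in when it is done.

Besides the shell and the picture viewer there is one more tool, called as a command line: name --pt "numbers of a row" for each row, then --argument value for the rest. drive_tool: Moves the arm, as the interface text tells. Its arguments: {"type":"object","properties":{"slide":{"type":"array"},"spin":{"type":"array"},"jaw":{"type":"array"},"squeeze":{"type":"number"}},"required":["slide","spin","jaw"]}

```bash
mkdir -p pics
cat > h.py <<'E'
import numpy as np, cv2
from scipy.spatial.transform import Rotation as R
from rig import arm, vision
def cam(name):
    m=vision.camera_model(name); return m
def Rm(m):
    o=np.array(m["orientation"],float)
    return o if o.shape==(3,3) else (R.from_euler('xyz',o).as_matrix() if o.size==3 else R.from_quat(o).as_matrix())
def ray(m,uv):
    f=200/np.tan(np.radians(m["vertical_fov"])/2)
    d=np.c_[(np.atleast_2d(uv)-[m["cx"],m["cy"]])/f,np.ones(len(np.atleast_2d(uv)))]
    return np.array(m["position"]),d@Rm(m).T
def onplane(m,uv,z):
    p,d=ray(m,uv); return p+d*((z-p[2])/d[:,2])[:,None]
E
python3 - <<'E'
from h import *
print(arm.state())
for n in ("scene","side","wrist"):
    print(n,cam(n)); im=vision.snapshot(n); np.save(f"pics/{n}0.npy",im)
    cv2.imwrite(f"pics/{n}0.png",im[:,:,::-1])
E
```

```text
{'time': 0.0, 'joint_positions': array([-1.29400933e+00,  3.20299456e-01,  1.56569470e+00, -4.95686481e-06,
        1.25738859e+00, -1.99892164e-02]), 'qd': array([-0.00048767, -0.00025549, -0.00055023,  0.00099363, -0.00037378,
        0.00030283]), 'tau': array([ 1.43319270e-03, -4.12457013e+01, -2.31971669e+01,  7.28668389e-02,
        4.55861783e-02, -1.53628116e-04]), 'position': array([ 0.16801738, -0.54936859,  0.21310986]), 'tcp_rot': array([-3.13980282e+00, -3.10684551e-05,  2.96777715e-01]), 'contact_force': array([0.00382914, 0.24318265, 0.13352863]), 'torque': array([0.00547086, 0.0178829 , 0.03021458]), 'grip_force': 0.0, 'gripper_width': 1.000586624221238}
scene {'vertical_fov': 56.33443378577061, 'cx': 316.0365532675616, 'cy': 202.8228320063337, 'position': array([ 0.97156916, -0.34574113,  0.44517733]), 'orientation': array([-2.17597028e+00,  1.47203862e-03,  8.68863851e-01])}
side {'vertical_fov': 48.820265019794256, 'cx': 321.7515822456618, 'cy': 208.1874497097787, 'position': array([0.26085342, 0.36848642, 0.56310782]), 'orientation': array([-2.40447339,  0.01279495, -2.43892904])}
wrist {'vertical_fov': 61.06556771903584, 'cx': 316.486811718003, 'cy': 194.75855183174136, 'position': array([ 0.23511301, -0.53067894,  0.38399141]), 'orientation': array([ 2.89116231e+00,  1.43783397e-03, -1.27481276e+00])}
```

View pics/scene0.png

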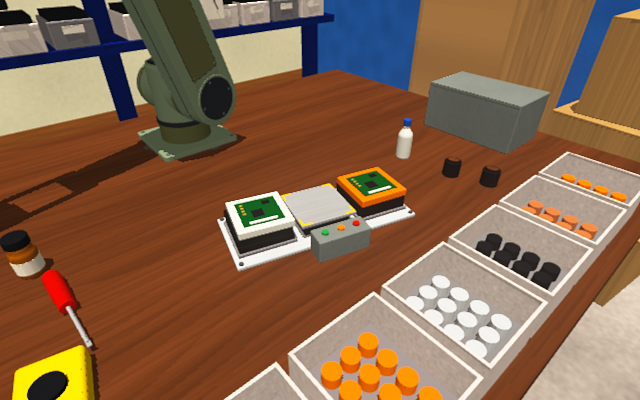

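View pics/side0.png

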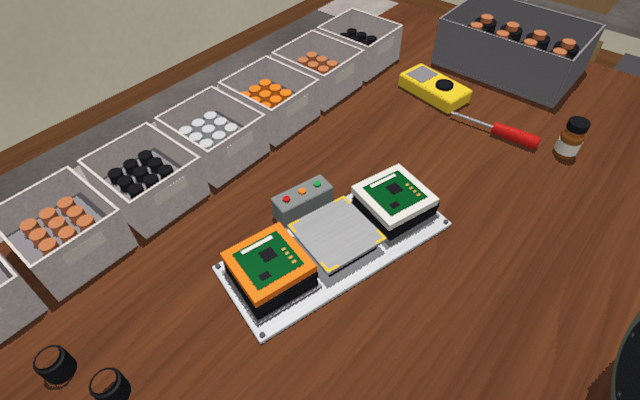

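The scene view shows orange at about (371,190), the plate at (320,205) and white at (262,215). In the side view orange is at (268,262), the plate at (337,234) and white at (394,198). I'll measure the green boards and the yellow and grey plate in both views.

```bash
cat > m.py <<'E'
from h import *
def quad(mask,near):
    mask=cv2.morphologyEx(mask.astype(np.uint8),cv2.MORPH_CLOSE,np.ones((5,5)))
    cs=[c for c in cv2.findContours(mask,cv2.RETR_EXTERNAL,cv2.CHAIN_APPROX_NONE)[0] if cv2.contourArea(c)>300]
    c=min(cs,key=lambda c:np.linalg.norm(c[:,0].mean(0)-near))
    h=cv2.convexHull(c)
    return cv2.approxPolyN(h,4,ensure_convex=True).reshape(-1,2).astype(float)
def diagc(q):
    a,b,c,d=q; 
    t=np.linalg.solve(np.c_[c-a,-(d-b)],b-a); return a+t[0]*(c-a)
def tri(ms,uvs):
    A=np.zeros((3,3));b=np.zeros(3)
    for m,u in zip(ms,uvs):
        p,d=ray(m,u);d=d[0]/np.linalg.norm(d);P=np.eye(3)-np.outer(d,d);A+=P;b+=P@p
    return np.linalg.solve(A,b)
def masks(im):
    hsv=cv2.cvtColor(im,cv2.COLOR_RGB2HSV);H,S,V=cv2.split(hsv)
    green=(H>45)&(H<85)&(S>90)&(V>40)
    plate=(((S<40)&(V>110)&(V<215)))|((H>22)&(H<33)&(S>120)&(V>120))
    return green,plate
def rep(name,qs,ms,z):
    cs=[diagc(q) for q in qs]
    print(name,"pix",[c.round(1) for c in cs],"tri",tri(ms,cs).round(4))
    for q,m in zip(qs,ms):
        w=onplane(m,q,z);r=cv2.minAreaRect(w[:,:2].astype(np.float32)*1000)
        e=np.roll(w,-1,0)-w
        print("  c",w.mean(0).round(4),"sides",np.linalg.norm(e,axis=1).round(4),"ang",(np.degrees(np.arctan2(e[:,1],e[:,0]))%90).round(1))
E
cat > m0.py <<'E'
from m import *
ms=[cam("scene"),cam("side")];ims=[np.load("pics/scene0.npy"),np.load("pics/side0.npy")]
rep("orange",[quad(masks(i)[0],n) for i,n in zip(ims,[(371,190),(268,262)])],ms,.056)
rep("white",[quad(masks(i)[0],n) for i,n in zip(ims,[(262,212),(394,190)])],ms,.056)
try:
  qs=[]
  for i,n in zip(ims,[(320,205),(337,234)]):
    k=masks(i)[1]; y,x=np.mgrid[:400,:640]; k&=(abs(x-n[0])<55)&(abs(y-n[1])<45)
    k=cv2.morphologyEx(k.astype(np.uint8),cv2.MORPH_OPEN,np.ones((3,3)));qs.append(quad(k,n)); print(qs[-1].tolist())
  rep("plate",qs,ms,.039)
except Exception as e: print(e)
v=[]
for i,n in zip(ims,[(320,205),(320,234)]):
    c=i[n[1]-75:n[1]+75,n[0]-130:n[0]+130].copy()
    v.append(cv2.resize(c,None,fx=3,fy=2,interpolation=2)[:, :780])
v=[]
for i,n,q in zip(ims,[(320,205),(320,234)],qs):
    j=i.copy();cv2.polylines(j,[q.astype(int)],True,(255,0,255),1)
    v.append(cv2.resize(j[n[1]-75:n[1]+75,n[0]-130:n[0]+130],None,fx=2,fy=2))
cv2.imwrite("pics/c.png",np.vstack(v)[:,:,::-1])
E
python3 m0.py
```

```text
orange pix [array([370.5, 182.9]), array([267.5, 258.4])] tri [0.5597 0.1434 0.0569]
  c [0.5581 0.1452 0.056 ] sides [0.0694 0.0667 0.0723 0.0698] ang [73.7 78.4 76.2 75.9]
  c [0.5604 0.1431 0.056 ] sides [0.074  0.0735 0.0739 0.0741] ang [75.9 76.  76.4 76.1]
white pix [array([258.6, 210.8]), array([394.1, 191.4])] tri [ 0.4966 -0.0784  0.058 ]
  c [ 0.4947 -0.0763  0.056 ] sides [0.0724 0.0703 0.0724 0.072 ] ang [72.4 73.6 73.7 73.5]
  c [ 0.4969 -0.0807  0.056 ] sides [0.0729 0.0723 0.0716 0.0733] ang [73.1 72.8 73.9 73.8]
[[356.0, 211.0], [299.0, 226.0], [283.0, 195.0], [329.0, 184.0]]
[[396.0, 246.0], [326.0, 290.0], [286.0, 224.0], [342.0, 195.0]]
plate pix [array([316. , 202.2]), array([335.5, 233.9])] tri [0.5223 0.0354 0.0388]
  c [0.5243 0.0336 0.039 ] sides [0.1131 0.1048 0.1006 0.1061] ang [73.  69.4 73.8 76.3]
  c [0.518  0.0389 0.039 ] sides [0.1285 0.1343 0.1083 0.1311] ang [75.8 67.5 74.9 76.2]
```

View pics/c.png

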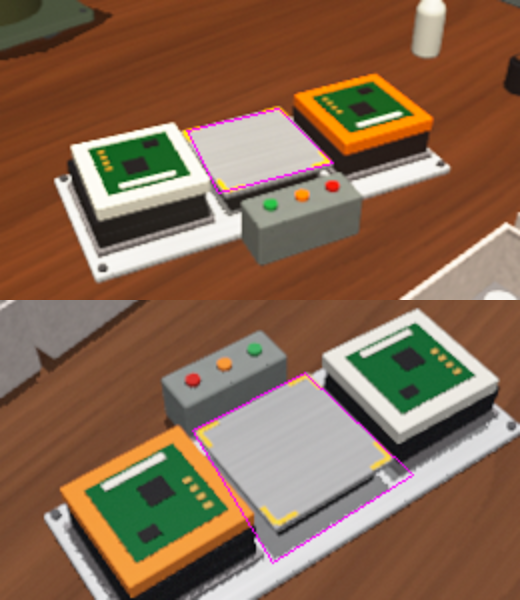

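The scene polygon fits the plate, with its centre near pixel (316,202). The side polygon leaked onto the base plate. The real side corners are near (385,239), (328,274), (288,224) and (344,196). Orange is on the +y side, and the tester's +y axis points at about 74°. Next I'll move above the plate for a wrist view, with the tool's x axis along the tester's y.

drive_tool --pt "0.03 0.04 0.05" --pt "0.06 0.08 0.05" --pt "0.09 0.12 0.05" --pt "0.11 0.16 0.05" --pt "0.13 0.2 0.05" --pt "0.15 0.24 0.05" --pt "0.17 0.28 0.05" --pt "0.19 0.32 0.05" --spin '[0.12,0.24,0.36,0.48,0.6,0.72,0.84,0.96]' --jaw '[0.5,0.5,0.5,0.5,0.5,0.5,0.5,0.5]'

```text
time: 0.95
position: [0.3585, -0.228, 0.2639]
tcp_rot: [3.141, -0.0, 1.262]
contact_force: [1.1, -0.4, -0.6]
gripper_width: 0.5
grip_force: 0.0
```

drive_tool --pt "0.03 0.04 0" --pt "0.06 0.08 0" --pt "0.09 0.12 0" --pt "0.12 0.16 0" --pt "0.14 0.2 0" --pt "0.16 0.24 0" --pt "0.17 0.265 0" --pt "0.17 0.265 0" --spin '[0.03,0.03,0.03,0.03,0.03,0.03,0.03,0.03]' --jaw '[0.5,0.5,0.5,0.5,0.5,0.5,0.5,0.5]'

```text
time: 1.75
position: [0.529, 0.0381, 0.2632]
tcp_rot: [-3.141, -0.001, 1.291]
contact_force: [0.1, -1.3, -0.4]
gripper_width: 0.495
grip_force: 0.0
```

drive_tool --pt "0 0 0" --pt "0 0 0" --spin '[0,0]' --jaw '[0.5,0.5]'

```text
time: 1.95
position: [0.5276, 0.0342, 0.2639]
tcp_rot: [-3.141, 0.001, 1.286]
contact_force: [0.2, 0.1, 0.4]
gripper_width: 0.497
grip_force: 0.0
```

Run:
```python
from h import *
import pickle
m=cam("wrist");im=vision.snapshot("wrist");pickle.dump((m,im),open("w1.pkl","wb"));cv2.imwrite("pics/w1.png",im[:,:,::-1])
s=arm.state();print(s["time"],s["position"],s["tcp_rot"],m)
```

```text
2.0 [0.52765197 0.03402206 0.26401935] [-3.14152654e+00  4.84196449e-04  1.28541573e+00] {'vertical_fov': 61.06556771903584, 'cx': 316.486811718003, 'cy': 194.75855183174136, 'position': array([0.54785937, 0.09961095, 0.4345931 ]), 'orientation': array([ 2.89059139e+00,  7.89106752e-04, -2.85681952e-01])}
```

View pics/w1.png

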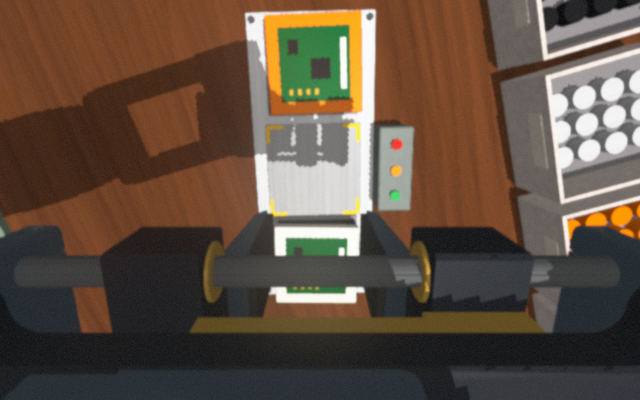

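The wrist view shows orange's board centred at about (314,64) and the plate's yellow corner marks at about (267,125), (360,125), (359,214) and (270,214). The white carrier is at (317,265). I'll use the hulls of the yellow marks and the board in the wrist and side views.

```bash
cat > m1.py <<'E'
from m import *
import pickle
mw,iw=pickle.load(open("w1.pkl","rb"))
ms=[mw,cam("side"),cam("scene")];ims=[iw,np.load("pics/side0.npy"),np.load("pics/scene0.npy")]
def yel(im,x0,x1,y0,y1):
    H,S,V=cv2.split(cv2.cvtColor(im,cv2.COLOR_RGB2HSV))
    k=((H>=21)&(H<34)&(S>90)&(V>90)); z=np.zeros_like(k);z[y0:y1,x0:x1]=k[y0:y1,x0:x1]
    p=np.argwhere(z)[:,::-1].astype(np.int32)
    return cv2.approxPolyN(cv2.convexHull(p),4,ensure_convex=True).reshape(-1,2).astype(float)
qs=[yel(ims[0],262,366,118,220),yel(ims[1],284,390,194,278)]
print([q.tolist() for q in qs])
rep("plate",qs,ms[:2],.039)
rep("orange",[quad(masks(i)[0],n) for i,n in zip(ims,[(314,64),(268,262)])],ms[:2],.056)
E
python3 m1.py
```

```text
[[[359.0, 214.0], [271.0, 216.0], [265.0, 126.0], [359.0, 123.0]], [[330.0, 271.0], [237.0, 250.0], [343.0, 195.0], [387.0, 237.0]]]
plate pix [array([313.3, 171.3]), array([335. , 241.5])] tri [0.5244 0.0298 0.0139]
  c [0.5237 0.0309 0.039 ] sides [0.1077 0.1082 0.1076 0.1089] ang [75.  75.4 75.4 75.4]
  c [0.5319 0.0512 0.039 ] sides [0.1427 0.1956 0.1094 0.1061] ang [24.6 74.9 75.8 75.2]
orange pix [array([314.1,  64. ]), array([267.5, 258.4])] tri [0.5583 0.1436 0.0583]
  c [0.5578 0.1429 0.056 ] sides [0.072  0.0701 0.0717 0.0708] ang [75.3 75.5 75.9 75.8]
  c [0.5604 0.1431 0.056 ] sides [0.074  0.0735 0.0739 0.0741] ang [75.9 76.  76.4 76.1]
```

Run:
```python
from m import *
import pickle
mw,_=pickle.load(open("w1.pkl","rb"))
q=np.array([[387,238],[328.5,272.5],[287.5,224],[343.,195.5]])
w=np.array([[359,214],[270,216],[265.5,126],[359.5,124.]])
q2=np.array([[356.0,211],[299,226],[283,195],[329,184]])
M=[mw,cam("side"),cam("scene")]
rep("plate",[w,q],M[:2],.039)
rep("plate",[w,q2],[M[0],M[2]],.039)
c=np.array([.524,.032]);o=np.array([.5588,.1433]);y=np.array([np.cos(np.radians(75.3)),np.sin(np.radians(75.3))]);x=np.array([y[1],-y[0]])
p=arm.state()["position"][:2]
print((o-c)@x,(o-c)@y,"start",o+.085*y-p,"touch",o+.066*y-p,"end",c+.066*y-p, "yaw",np.radians(75.3))
```

```text
plate pix [array([313.6, 171.2]), array([336.3, 230.9])] tri [0.5244 0.0319 0.0411]
  c [0.5236 0.0306 0.039 ] sides [0.1089 0.1081 0.1076 0.1078] ang [75.  74.4 74.8 75.1]
  c [0.5257 0.0315 0.039 ] sides [0.1081 0.1103 0.1071 0.11  ] ang [74.9 75.  74.6 75.5]
plate pix [array([313.6, 171.2]), array([316. , 202.2])] tri [0.524  0.0315 0.0417]
  c [0.5236 0.0306 0.039 ] sides [0.1089 0.1081 0.1076 0.1078] ang [75.  74.4 74.8 75.1]
  c [0.5243 0.0336 0.039 ] sides [0.1131 0.1048 0.1006 0.1061] ang [73.  69.4 73.8 76.3]
0.005417658564311579 0.11648767735550632 start [0.05271746 0.1914957 ] touch [0.04789606 0.17311761] end [0.01309606 0.06181761] yaw 1.31423292675173
```

Heights are consistent: the plate reads 41 mm and orange's top 57–58 mm, which is within 2 mm of the 39 and 56 given. Sizes and the 117 mm spacing also fit. Next I'll go behind orange's outer face and descend to z = 0.046.

drive_tool --pt "0.014 0.045 0" --pt "0.027 0.09 0" --pt "0.04 0.135 0" --pt "0.05 0.18 0" --pt "0.055 0.2 0" --pt "0.055 0.2 -0.04" --pt "0.055 0.2 -0.08" --pt "0.055 0.2 -0.11" --spin '[0.025,0.025,0.025,0.025,0.025,0.025,0.025,0.025]' --jaw '[0.5,0.5,0.5,0.5,0.5,0.5,0.5,0.5]'

```text
time: 2.8
position: [0.5824, 0.2336, 0.1518]
tcp_rot: [-3.14, 0.002, 1.311]
contact_force: [0.5, -0.1, -0.3]
gripper_width: 0.5
grip_force: 0.0
```

drive_tool --pt "0 0 -0.03" --pt "0 0 -0.06" --pt "0 0 -0.085" --pt "0 0 -0.1" --pt "0 0 -0.108" --pt "0 0 -0.108" --pt "0 0 -0.108" --spin '[0,0,0,0,0,0,0]' --jaw '[0.5,0.5,0.5,0.5,0.5,0.5,0.5]'

```text
time: 3.5
position: [0.5839, 0.2348, 0.0469]
tcp_rot: [3.14, -0.001, 1.311]
contact_force: [-0.7, -0.5, -0.0]
gripper_width: 0.498
grip_force: 0.0
```

Run:
```python
from h import *
im=vision.snapshot("side");s=arm.state();print(s["time"],s["position"],s["tcp_rot"],s["contact_force"])
cv2.imwrite("pics/s1.png",cv2.resize(im[120:360,150:470],None,fx=2,fy=2)[:,:,::-1])
```

```text
3.55 [0.58407701 0.23504166 0.04721891] [ 3.13962805e+00 -1.32619054e-03  1.31122737e+00] [ 0.00824618 -0.36995857 -0.10742875]
```

View pics/s1.png

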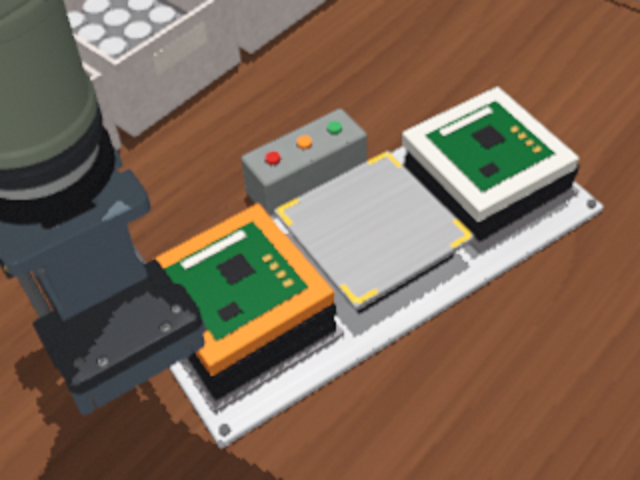

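The fingers are behind orange at crop (170,340), and all carriers are undisturbed. I'll push slowly toward the plate centre.

drive_tool --pt "-0.0015 -0.005 -0.001" --pt "-0.003 -0.01 -0.001" --pt "-0.0045 -0.015 -0.001" --pt "-0.006 -0.02 -0.001" --pt "-0.0075 -0.025 -0.001" --pt "-0.009 -0.03 -0.001" --pt "-0.0105 -0.035 -0.001" --pt "-0.012 -0.04 -0.001" --spin '[0,0,0,0,0,0,0,0]' --jaw '[0.5,0.5,0.5,0.5,0.5,0.5,0.5,0.5]'

```text
time: 4.35
position: [0.5712, 0.1949, 0.0451]
tcp_rot: [3.141, -0.0, 1.312]
contact_force: [0.7, 0.9, 0.8]
gripper_width: 0.499
grip_force: 0.6
```

drive_tool --pt "-0.0015 -0.005 0" --pt "-0.003 -0.01 0" --pt "-0.0045 -0.015 0" --pt "-0.006 -0.02 0" --pt "-0.0075 -0.025 0" --pt "-0.0075 -0.025 0" --spin '[0,0,0,0,0,0]' --jaw '[0.5,0.5,0.5,0.5,0.5,0.5]'

```text
time: 4.95
position: [0.5632, 0.1692, 0.0449]
tcp_rot: [-3.141, 0.001, 1.311]
contact_force: [0.2, -0.3, 0.1]
gripper_width: 0.496
grip_force: 0.0
```

```bash
cat > look.py <<'E'
from m import *
import sys
im=vision.snapshot("side");i2=vision.snapshot("scene");s=arm.state();print(s["time"],s["position"],s["contact_force"])
cv2.imwrite(f"pics/{sys.argv[1]}.png",np.vstack([cv2.resize(a,None,fx=1.8,fy=1.8) for a in (im[140:300,200:460],i2[120:280,200:460])])[:,:,::-1])
E
python3 look.py p1
```

```text
5.05 [0.56326014 0.16965118 0.0447433 ] [ 0.09338157 -0.54873465 -0.24812469]
```

View pics/p1.png

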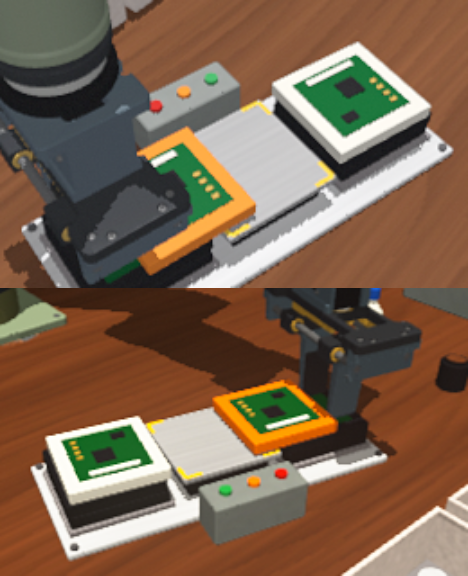

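Orange is part-way over the plate and still square, and the black stack has stayed put. I'll push most of the remaining way, then measure.

drive_tool --pt "-0.0015 -0.005 0" --pt "-0.003 -0.01 0" --pt "-0.0045 -0.015 0" --pt "-0.006 -0.02 0" --pt "-0.0075 -0.025 0" --pt "-0.009 -0.03 0" --pt "-0.0105 -0.035 0" --pt "-0.012 -0.04 0" --spin '[0,0,0,0,0,0,0,0]' --jaw '[0.5,0.5,0.5,0.5,0.5,0.5,0.5,0.5]'

```text
time: 5.85
position: [0.5513, 0.1296, 0.0448]
tcp_rot: [-3.141, 0.0, 1.312]
contact_force: [0.1, 0.4, -0.8]
gripper_width: 0.498
grip_force: 0.4
```

drive_tool --pt "-0.0015 -0.005 0" --pt "-0.003 -0.01 0" --pt "-0.0045 -0.015 0" --pt "-0.006 -0.02 0" --pt "-0.006 -0.02 0" --pt "-0.006 -0.02 0" --spin '[0,0,0,0,0,0]' --jaw '[0.5,0.5,0.5,0.5,0.5,0.5]'

```text
time: 6.45
position: [0.5457, 0.1099, 0.045]
tcp_rot: [3.141, 0.0, 1.312]
contact_force: [1.2, 0.9, 0.3]
gripper_width: 0.5
grip_force: 0.0
```

```bash
python3 look.py p2
cat > m2.py <<'E'
from m import *
m=cam("scene");im=vision.snapshot("scene")
H,S,V=cv2.split(cv2.cvtColor(im,cv2.COLOR_RGB2HSV))
g=masks(im)[0]
for n in [(330,198),(258,211)]:
    q=quad(g,n);print(q.tolist());w=onplane(m,q,.053 if n[0]>300 else .056);e=np.roll(w,-1,0)-w
    print(onplane(m,diagc(q),.053 if n[0]>300 else .056).round(4),np.linalg.norm(e,axis=1).round(3),(np.degrees(np.arctan2(e[:,1],e[:,0]))%90).round(1))
E
python3 m2.py
```

```text
6.55 [0.54571658 0.11014001 0.04502224] [-0.94304053 -0.48270548 -0.1921907 ]
[[348.0, 200.0], [313.0, 210.0], [298.0, 191.0], [330.0, 182.0]]
[[0.5264 0.0446 0.053 ]] [0.072 0.069 0.071 0.072] [75.8 74.9 77.6 76. ]
[[285.0, 217.0], [244.0, 227.0], [234.0, 205.0], [272.0, 196.0]]
[[ 0.4946 -0.0768  0.056 ]] [0.072 0.07  0.072 0.072] [72.4 73.6 73.7 73.5]
```

View pics/p2.png

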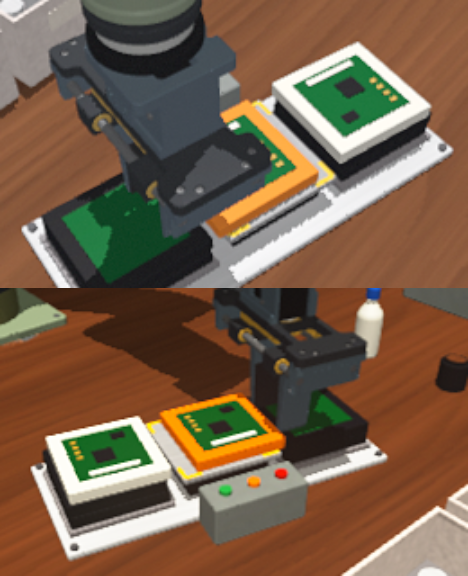

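Orange is on the plate, about 12 mm short toward +y, and square. The black and white stacks are in place. I'll make the last 12 mm push, back off, then go up.

drive_tool --pt "-0.001 -0.004 0" --pt "-0.002 -0.008 0" --pt "-0.0035 -0.0115 0" --pt "-0.0035 -0.0115 0" --pt "-0.0035 -0.0115 0" --pt "-0.001 -0.003 0.0005" --pt "0.001 0.007 0.001" --pt "0.003 0.015 0.001" --spin '[0,0,0,0,0,0,0,0]' --jaw '[0.5,0.5,0.5,0.5,0.5,0.5,0.5,0.5]'

```text
time: 7.4
position: [0.5491, 0.1263, 0.0461]
tcp_rot: [3.141, -0.0, 1.312]
contact_force: [0.5, -0.1, 0.5]
gripper_width: 0.496
grip_force: 0.0
```

drive_tool --pt "0 0 0.02" --pt "0 0 0.05" --pt "0 0 0.09" --pt "0 0 0.13" --pt "-0.01 -0.03 0.17" --pt "-0.02 -0.06 0.2" --pt "-0.02 -0.08 0.217" --pt "-0.02 -0.09 0.217" --spin '[0,0,0,0,0,0,0,0]' --jaw '[0.5,0.5,0.5,0.5,0.5,0.5,0.5,0.5]'

```text
time: 8.2
position: [0.5301, 0.0345, 0.266]
tcp_rot: [3.135, -0.002, 1.311]
contact_force: [0.6, -0.6, -0.2]
gripper_width: 0.498
grip_force: 0.0
```

drive_tool --pt "0 0 0" --pt "0 0 0" --spin '[0,0]' --jaw '[0.5,0.5]'

```text
time: 8.4
position: [0.5281, 0.0359, 0.2613]
tcp_rot: [-3.138, 0.0, 1.312]
contact_force: [-0.4, 0.4, -1.4]
gripper_width: 0.5
grip_force: 0.0
```

Run:
```python
from m import *
mw=cam("wrist");iw=vision.snapshot("wrist");cv2.imwrite("pics/w2.png",iw[:,:,::-1])
m=cam("scene");im=vision.snapshot("scene")
g=masks(iw)[0];qw=quad(g,(314,170));qs=quad(masks(im)[0],(320,200))
rep("orange",[qw,qs],[mw,m],.053);rep("under",[quad(g,(314,64))],[mw],.042)
rep("white",[quad(masks(im)[0],(258,211))],[m],.056)
```

```text
orange pix [array([312.7, 175.2]), array([316.7, 196.4])] tri [0.5235 0.0325 0.0545]
  c [0.5232 0.0313 0.053 ] sides [0.0717 0.071  0.0693 0.0711] ang [75.4 73.2 75.6 75.1]
  c [0.5231 0.0339 0.053 ] sides [0.0717 0.0693 0.0704 0.0672] ang [75.9 75.6 74.2 76.7]
under pix [array([315.5,  67. ])] tri [0.547  0.1018 0.4305]
  c [0.5559 0.1436 0.042 ] sides [0.0755 0.0744 0.075  0.0754] ang [75.1 75.3 75.8 75.7]
white pix [array([258.6, 210.8])] tri [ 0.8029 -0.2506  0.3075]
  c [ 0.4947 -0.0763  0.056 ] sides [0.0724 0.0703 0.0724 0.072 ] ang [72.4 73.6 73.7 73.5]
```

View pics/w2.png

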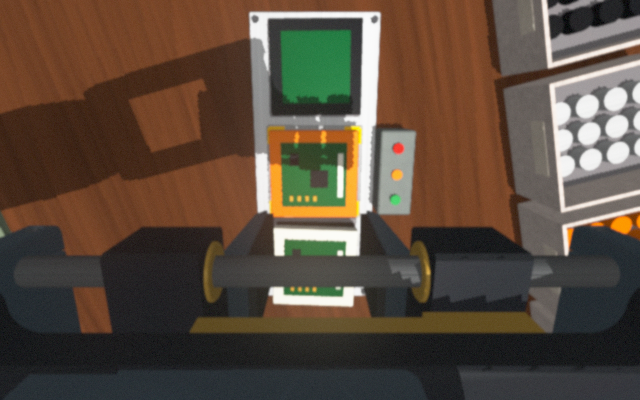

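The wrist view shows orange centred on the plate at about (313,175), roughly 1 mm off (0.524, 0.0315) and square at about 75°. The top black carrier (316,67) and the white one have not moved. I'm handing it in.

```bash
python3 -c "
from rig import arm
print(arm.close_job())"
```

```text
the job is handed in; nothing more can be done
None
```

The orange carrier was slid flat onto the receiving plate and measured about 1 mm from its centre and square, with the black and white stacks unmoved; the job was handed in at about 8.5 s, and no verdict was returned.

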